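Feel along the vessel stand's rail for the release notch and press its key

TASK

Unlock the white vessel stand: with the fingers shut together, touch down on top of its front rail next to the end marked with the orange tile and run the fingertips along the rail from there until you feel the notch, then press the key inside the notch all the way down so that it stays down. Grasp nothing, leave the vial, the weight and everything else standing around undisturbed, and finish clear of the stand.

Things in the scene. Friction and masses are not known exactly. Their poses are not given: they have to be found in the camera images.
- stand: white vessel stand: deck 240 x 560 mm, top 200 mm above the bench, three glass vessels hanging in white collars (20 mm high, nearest edge 25 mm behind the rail's centre line). The rail runs along the deck edge nearest the robot. Origin on the bench below the middle of the rail; y runs along the rail, x away from the robot, z up
- rail_mid (a point): middle of the showing span of the rail, on its top face and centre line. Straight white rail 24 mm wide, flat top 240 mm above the bench, showing 300 mm long between two grey end blocks (34 mm wide, tops at 245 mm). The rail is clamped and does not give. Touches are judged at the tool point between the shut fingertips. Axes as the stand's
- orange_tile: orange tile 28 x 26 x 4 mm on top of one of the two end blocks (either end), origin under its centre, on the rail's centre line, 15 mm beyond the end of the 300 mm showing span; tells the end to start from
- black_tile: black tile of the same size at the same place on the other end block
- key (a joint): how far the grey key is pressed, m: 0 up, 0.010 fully down. It is the floor of the one notch cut across the rail: 50 mm long, open above and to both sides, key top 14 mm below the rail top. The notch's centre lies up to 60 mm either way from rail_mid, elsewhere each time: find it by feel or eye. The key moves straight down against a steady 5 N or so and stays where left
- vial: small amber glass vial with white cap, 26 mm across, 48 mm tall, loose on the deck behind the rail, between two collars; origin under its centre. Leave alone
- weight: brass check weight, 24 mm across, 30 mm tall, loose on the deck behind the rail, between two collars; origin under its centre. Leave alone
- bottle: amber reagent bottle, 70 mm across, 150 mm tall, on the bench to the left; origin under its centre. Leave alone
- beaker: glass beaker, 80 mm across, 95 mm tall, on the bench to the right; origin under its centre. Leave alone
- tap: loose drain tap with an orange bar handle, 90 x 32 mm, 40 mm tall, on the bench near the robot's right; origin under its barrel. Leave alone
- driver: screwdriver with a blue handle lying on the bench near the robot's left; origin below it. Leave alone
- cup: white ceramic cup, 70 mm across, 70 mm tall, on the bench to the right; origin under its centre. Leave alone

How it is judged:
By the outcome, as a careful person would: the job done as asked, in the order asked, and still so for the second after the job is handed in, with the robot touching nothing.
It also fails if it takes over 58 s, if anything falls off the work surface, if the arm or the gripper's body presses on something with over 40 N, if the wrist force passes 120 N, or if a joint passes its speed limit or range.

ROBOT

A 7-joint arm with a two-finger parallel gripper is mounted at the origin on the work surface. World frame = base frame: x ahead of the robot, y to its left, z up, the work surface at z = 0. Lengths are in m, angles in rad, forces in N, time in s.
With the tool pointing down it reaches from about 0.35 to 0.775 m from the base axis. Payload 3.1 kg.
Tool frame: the origin (TCP) lies between the finger pads, 19 mm behind the fingertips; this is the grasp point; z points along the fingers, y is the line along which they close (so a half turn about z gives the same grasp; the last joint's range is limited). The gripper opens to 85 mm and grips with 20 to 120 N. Pads are 22 mm wide; open, the fingers measure 114 mm over their backs; the gripper's body (76 mm by 85 mm) begins 54 mm behind the grasp point. The pads swing forward as they close: fully open they stand 13 mm farther back than shut.
Start: joints at [1.172, 0.311, 0.014, 1.512, -0.004, 1.319, -0.027], TCP at [0.192, -0.515, 0.25] pointing down, gripper open.
Joint ranges: [-2.7, 2.7], [-0.3, 1.91], [-1.27, 1.3], [0.12, 2.57], [-1.44, 4.58], [0.2, 2.03], [-3.05, 3.05]. Speed limits (rad/s): [2.79, 2.79, 3.14, 3.14, 3.14, 3.14, 3.14].

INTERFACE

Orientations are given as a 3x3 rotation matrix whose columns are the frame's x, y, z axes.
In Python, from cell import telemetry, read_camera, ticket gives the robot as it stands.
- The arm moves only by the tool apply_moves, never from a script. Its argument "moves" is text: rows parted by semicolons, each of 5 numbers parted by spaces: the shift along the world's x, y, z in mm, then the turn about the world's z in rad, then the opening, from -1 (shut) to 1 (fully open). In form: dx dy dz spin fingers; .... A call has exactly 10 rows; each row shifts and turns the commanded pose from where the row before left it; what a row does not reach is not made up. A row lasts 1/12 s, in which the tool goes at most 41.7 mm and 7.16 degrees, less where a joint would pass 70% of its speed; a pose out of reach is approached as far as the arm can. A call is refused whole if a number of a shift passes 41.7 or a number of a turn 0.125, either way. A call with a gripper value outside its range is refused whole. The fingers move at their own pace and stop on an object; the grip force is fixed at half the most. Time passes only in rows, so rows that do not move let the fingers close, or fill a call up. It gives the time, the measured TCP pose, the force, the opening and the grip force at its end, in the units of the state.
- telemetry.get_obs(): the state, without advancing time (a new reading comes with each control period).
- read_camera(name): name is "scene" or "top" or "wrist"; returns a dict with "color" (480x640x3 uint8, red, green, blue), "z_map" (480x640 float32, m along the optical axis (not along the pixel's ray), 0 where there is no reading), "K" (3x3 intrinsics, pixels), "R" (3x3) and "t" (3): a world point X has camera coordinates R X + t; the wrist camera has in their place "T_tool_cam" (4x4, takes a point from camera to tool coordinates, whose origin is the TCP and whose axes are the flange's). Camera axes: x right, y down, z forward; pixel columns grow to the right and rows downward; lengths in m; the calibration is good to about 2 mm. A picture is of the moment at which its call begins: read the wrist's pose just before it.
- ticket.close_job(): hands the job in; it is judged then, once.
The state is a dict: "clock": time; "joint_pos": joint angles; "dq": joint speeds; "joint_torque": joint torques, N m; "tool_pos": TCP position; "tcp_rot": TCP orientation; "force": force on the tool from outside, world axes, zero at the start; "wrist_torque": the same for the moment, N m; "gripper_width": opening from 0.0 (shut) to 1.0 (fully open); "grip_force": force on a finger pad.
Only numpy, scipy, OpenCV 4.12 (cv2) and the standard library are available. Lean on these libraries where they do the work, as an engineer would, in place of code of your own. Each camera call takes 0.05 s, during which the arm holds its last target. There are 200 camera calls.

## Working session

There is one attempt and no reset: what is moved stays moved. The work goes in short steps, Python scripts to look and compute and a tool call to move; the robot and the scene stay as the last step left them, time stands still between calls to the robot, and variables do not carry over. Pictures are saved under pics/ and viewed, at most 10 in all, crops included, and the job is handed in when it is done.

Besides the shell and the picture viewer there is one more tool, called after "Call:" as name(argument=value, ...) on one line, values as JSON. apply_moves: Moves the arm, as the interface text tells. Its arguments: {"type":"object","properties":{"moves":{"type":"string"}},"required":["moves"]}

```bash
mkdir -p pics; ls; cat > h.py <<'E'
import numpy as np,cv2
from cell import telemetry, read_camera, ticket
def save(n,c): cv2.imwrite(f'pics/{n}.png',cv2.cvtColor(c,cv2.COLOR_RGB2BGR))
def pts(d):
    K=d['K'];v,u=np.mgrid[:480,:640];z=d['z_map']
    P=np.stack([(u-K[0,2])/K[0,0]*z,(v-K[1,2])/K[1,1]*z,z],-1)
    return (P-d['t'])@d['R']
E
python3 - <<'E'
from h import *
o=telemetry.get_obs();print({k:np.round(v,3) for k,v in o.items()})
for n in('scene','top'):
    d=read_camera(n);save(n,d['color']);np.savez(n,**d)
    P=pts(d);hsv=cv2.cvtColor(d['color'],cv2.COLOR_RGB2HSV)
    m=((hsv[...,0]>5)&(hsv[...,0]<20)&(hsv[...,1]>150)&(hsv[...,2]>120)).astype(np.uint8)
    k,l,s,c=cv2.connectedComponentsWithStats(m)
    for i in range(1,k):
        if s[i,4]>20:print(n,s[i],c[i],np.median(P[l==i],0))
E
```

```text
pics
{'clock': np.float64(0.0), 'joint_pos': array([ 1.172,  0.312,  0.014,  1.513, -0.004,  1.319, -0.027]), 'dq': array([ 0.   ,  0.001,  0.   , -0.001,  0.   , -0.   , -0.003]), 'joint_torque': array([ 0.0000e+00, -3.7990e+01,  1.4600e-01, -2.3059e+01,  1.2000e-02,
        1.4000e-02,  0.0000e+00]), 'tool_pos': array([ 0.192, -0.515,  0.249]), 'tcp_rot': array([[ 0.937,  0.349, -0.001],
       [ 0.349, -0.937,  0.002],
       [-0.   , -0.002, -1.   ]]), 'force': array([-0.05 , -1.32 ,  0.841]), 'wrist_torque': array([ 0.029,  0.013, -0.03 ]), 'grip_force': np.float64(0.0), 'gripper_width': np.float64(1.002)}
scene [510 226  37  21 557] [528.10412926 235.98384201] [0.85116874 0.51556134 0.07272112]
scene [288 256  14  10  79] [294.64556962 260.26582278] [ 0.49236982 -0.16387019  0.24885807]
scene [335 256   8   5  35] [338.42857143 257.94285714] [ 0.55469074 -0.07561522  0.229997  ]
scene [165 321  36  12 211] [182.31279621 326.73459716] [ 0.27603468 -0.35813373  0.03994578]
top [385  73  11  11  25] [388.56  80.04] [ 0.8780455  -0.17232348  0.10608903]
top [338  77  12   7  25] [343.04  81.08] [ 0.87752368 -0.04644582  0.10718444]
top [387 207  10  11  98] [391.31632653 211.89795918] [ 0.48993244 -0.15998883  0.25004447]
top [439 287  29  23 203] [452.9408867  297.69950739] [ 0.27304661 -0.35305935  0.04054871]
```

View both.

View pics/scene.png

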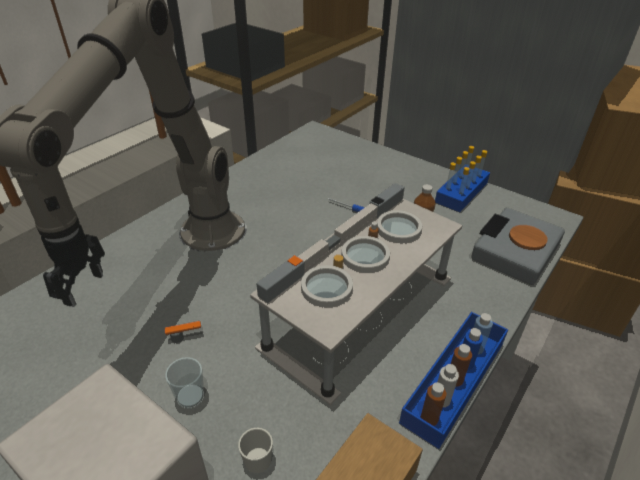

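View pics/top.png

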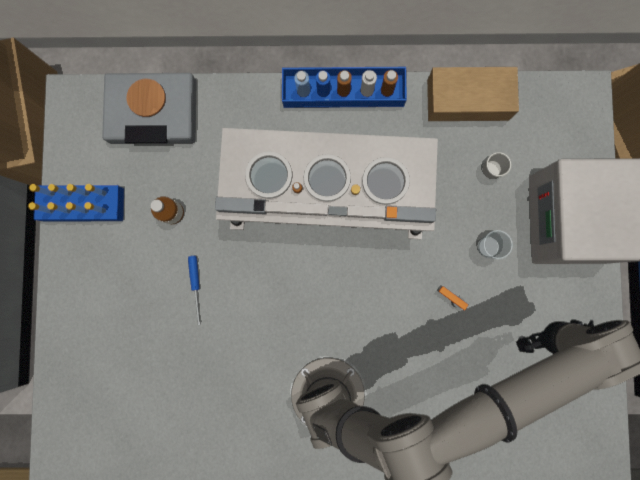

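The scene view shows the stand ahead of the robot, with the orange tile at its right end (scene 295,260; top 391,212). The top view shows the black tile at (260,206) and the grey notch at about (338,211). I'll measure these next.

```bash
cat >> h.py <<'E'
def ray(d,u,v,z):
    r=d['R'].T@np.linalg.inv(d['K'])@[u,v,1];c=-d['R'].T@d['t'];return c+r*(z-c[2])/r[2]
E
python3 - <<'E'
from h import *
d=dict(np.load('top.npz'));c=d['color'];P=pts(d)
hsv=cv2.cvtColor(c,cv2.COLOR_RGB2HSV)
def cen(m,x0,x1,y0,y1,n,z):
    k=np.zeros((480,640),bool);k[y0:y1,x0:x1]=m[y0:y1,x0:x1]
    v,u=np.nonzero(k);r=cv2.minAreaRect(np.stack([u,v],1).astype(np.float32));print(n,k.sum(),r)
    return ray(d,*r[0],z)
o=cen((hsv[...,1]>150)&(hsv[...,0]<20),380,402,200,224,'o',.249)
b=cen(hsv[...,2]<50,250,270,196,218,'b',.249)
print(o,b,np.linalg.norm(o-b))
e=(b-o)/np.linalg.norm(b-o);mid=(o+b)/2;print('dir',e,'mid',mid,'rot',np.arctan2(-e[0],e[1]))
# profile along rail
R=d['R'];K=d['K']
for s in range(-150,151,6):
    X=mid+e*s/1000;X[2]=.24;q=K@(R@X+d['t']);u,v=(q[:2]/q[2]).round().astype(int)
    print(s,(u,v),c[v,u],P[v,u,2].round(3),end=' | ')
save('topc',cv2.resize(c[180:240,200:450],None,fx=3.2,fy=3.2,interpolation=2))
E
```

```text
o 98 ((391.5, 212.0), (10.0, 9.0), 90.0)
b 73 ((259.0, 205.0), (8.0, 8.0), 90.0)
[ 0.48964886 -0.16096968  0.249     ] [0.50900756 0.1673725  0.249     ] 0.3289123722439102
dir [0.05885672 0.99826644 0.        ] mid [0.49932821 0.00320141 0.249     ] rot -0.058890752082268086
-150 (np.int64(385), np.int64(212)) [127 122 116] 0.237 | -144 (np.int64(383), np.int64(212)) [189 184 179] 0.241 | -138 (np.int64(380), np.int64(212)) [190 186 180] 0.244 | -132 (np.int64(378), np.int64(212)) [192 187 181] 0.234 | -126 (np.int64(376), np.int64(212)) [190 185 180] 0.234 | -120 (np.int64(373), np.int64(212)) [189 184 178] 0.239 | -114 (np.int64(371), np.int64(211)) [188 183 177] 0.242 | -108 (np.int64(368), np.int64(211)) [190 185 179] 0.24 | -102 (np.int64(366), np.int64(211)) [189 184 178] 0.241 | -96 (np.int64(364), np.int64(211)) [189 185 179] 0.247 | -90 (np.int64(361), np.int64(211)) [189 184 177] 0.24 | -84 (np.int64(359), np.int64(211)) [191 185 179] 0.239 | -78 (np.int64(356), np.int64(211)) [189 184 179] 0.24 | -72 (np.int64(354), np.int64(211)) [190 185 179] 0.242 | -66 (np.int64(352),
[... 1363 characters left out ...]
[188 183 177] 0.242 | 84 (np.int64(292), np.int64(207)) [190 184 178] 0.245 | 90 (np.int64(289), np.int64(207)) [189 185 178] 0.246 | 96 (np.int64(287), np.int64(207)) [189 185 178] 0.239 | 102 (np.int64(284), np.int64(207)) [187 181 175] 0.237 | 108 (np.int64(282), np.int64(207)) [188 183 177] 0.241 | 114 (np.int64(280), np.int64(207)) [188 182 176] 0.241 | 120 (np.int64(277), np.int64(206)) [187 182 176] 0.241 | 126 (np.int64(275), np.int64(206)) [188 182 176] 0.239 | 132 (np.int64(272), np.int64(206)) [187 182 176] 0.241 | 138 (np.int64(270), np.int64(206)) [188 182 176] 0.244 | 144 (np.int64(268), np.int64(206)) [188 183 177] 0.24 | 150 (np.int64(265), np.int64(206)) [154 152 146] 0.24 |
```

View pics/topc.png

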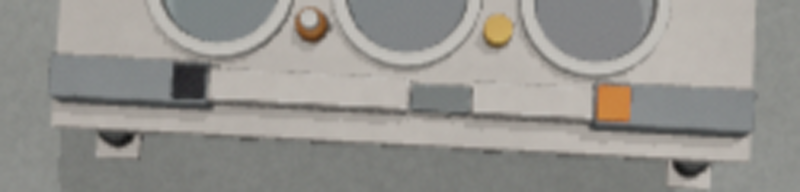

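The crop shows the notch at about crop x 410–472, in the grey patch, so it spans s ≈ -55 to -5 mm from rail_mid (centre about -30). The orange tile is at the right end, with y negative. I'll start at s ≈ -128, near (0.492, -0.125), and turn the tool by -0.415 rad so the closing axis lies along the rail.

Call:
apply_moves(moves="5 5 15 -0.04 -1;10 10 20 -0.04 -1;15 20 20 -0.04 -1;20 25 15 -0.04 -1;20 25 5 -0.04 -1;20 25 0 -0.045 -1;20 25 0 -0.045 -1;20 25 0 -0.045 -1;20 25 0 -0.04 -1;20 25 0 -0.04 -1")

```text
clock: 0.93
tool_pos: [0.3626, -0.3038, 0.3246]
tcp_rot: [[0.998, -0.06, -0.001], [-0.06, -0.998, 0.0], [-0.001, -0.0, -1.0]]
force: [-0.4, 0.4, 0.3]
gripper_width: -0.003
grip_force: 0.0
```

Call:
apply_moves(moves="20 25 0 0 -1;20 25 0 0 -1;20 25 0 0 -1;20 25 0 0 -1;20 25 0 0 -1;20 25 0 0 -1;10 20 0 0 -1;0 10 0 0 -1;0 0 0 0 -1;0 0 0 0 -1")

```text
clock: 1.77
tool_pos: [0.4914, -0.1262, 0.3248]
tcp_rot: [[0.998, -0.058, -0.001], [-0.058, -0.998, -0.001], [-0.001, 0.001, -1.0]]
force: [0.7, -0.8, -0.0]
gripper_width: -0.0
grip_force: 0.0
```

```bash
python3 - <<'E'
from h import *
o=telemetry.get_obs();print({k:np.round(o[k],4) for k in('clock','joint_pos','tool_pos','tcp_rot','force','gripper_width')})
d=read_camera('wrist');save('w1',d['color']);T=d['T_tool_cam']
R=o['tcp_rot']@T[:3,:3];t=o['tcp_rot']@T[:3,3]+o['tool_pos']
d['R']=R.T;d['t']=-R.T@t
np.savez('w1',**d)
E
```

```text
{'clock': np.float64(1.7667), 'joint_pos': array([ 0.4673,  0.2104, -0.3085,  1.4695,  0.0653,  1.4726, -1.4704]), 'tool_pos': array([ 0.4914, -0.1262,  0.3248]), 'tcp_rot': array([[ 0.9983, -0.0583, -0.0013],
       [-0.0583, -0.9983, -0.0013],
       [-0.0012,  0.0014, -1.    ]]), 'force': array([ 0.6691, -0.7948, -0.0056]), 'gripper_width': np.float64(-0.0001)}
```

View pics/w1.png

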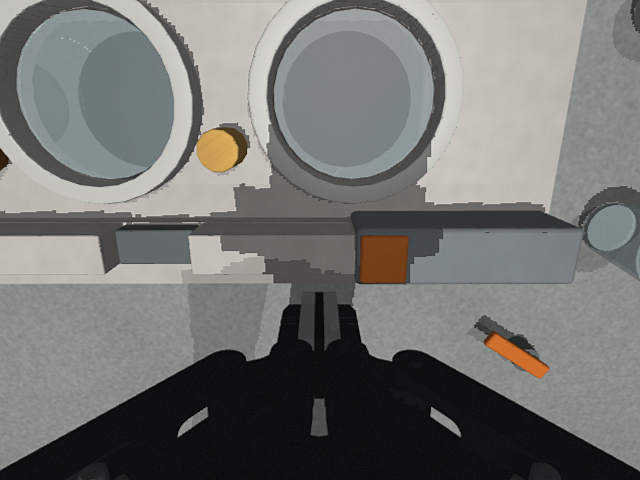

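The wrist view shows the orange tile at (384,259), the block edge at u≈355, the notch between u≈103 and 190, and the rail top across rows ~235–274.

```bash
python3 - <<'E'
from h import *
d=dict(np.load('w1.npz'));P=pts(d)
mid=np.array([.4993,.0032]);e=np.array([.0589,.9983]);n=np.array([e[1],-e[0]])
hsv=cv2.cvtColor(d['color'],cv2.COLOR_RGB2HSV)
m=(hsv[...,0]<15)&(hsv[...,1]>180);m[:,:350]=0;m[:,420:]=0;m[290:]=0
v,u=np.nonzero(m);r=cv2.minAreaRect(np.stack([u,v],1).astype(np.float32));X=ray(d,*r[0],.249);print('tile',r,X,(X[:2]-mid)@e,(X[:2]-mid)@n)
z=P[...,2];m=(abs(z-.24)<.004)&(d['z_map']>0);m[:,355:]=0;m[290:]=0;m[200:,]&=True
q=P[m][:,:2]-mid;s=q@e;x=q@n;k=abs(x)<.03
h,b=np.histogram(s[k],np.arange(-.16,.1,.005));print(list(zip((b*1e3).round(),h)))
for lo,hi in((-.13,-.07),(-.06,-.0),(.0,.05)):
    kk=k&(s>lo)&(s<hi);print(lo,np.percentile(x[kk],[1,5,50,95,99]).round(4) if kk.sum()>9 else None,kk.sum())
print('rows at u=60,230,320',[(c,np.nonzero(m[:,c])[0][[0,-1]]) for c in(60,230,320)])
E
```

```text
tile ((383.5, 259.0), (46.0, 47.0), 90.0) [ 0.49127304 -0.16161816  0.249     ] -0.16501075659537157 0.0016944719147126714
[(np.float64(-160.0), np.int64(0)), (np.float64(-155.0), np.int64(9)), (np.float64(-150.0), np.int64(361)), (np.float64(-145.0), np.int64(360)), (np.float64(-140.0), np.int64(352)), (np.float64(-135.0), np.int64(356)), (np.float64(-130.0), np.int64(366)), (np.float64(-125.0), np.int64(367)), (np.float64(-120.0), np.int64(358)), (np.float64(-115.0), np.int64(361)), (np.float64(-110.0), np.int64(356)), (np.float64(-105.0), np.int64(357)), (np.float64(-100.0), np.int64(363)), (np.float64(-95.0), np.int64(363)), (np.float64(-90.0), np.int64(360)), (np.float64(-85.0), np.int64(358)), (np.float64(-80.0), np.int64(359)), (np.float64(-75.0), np.int64(359)), (np.float64(-70.0), np.int64(357)), (np.float64(-65.0), np.int64(361)), (np.float64(-60.0), np.int64(252)), (np.float64(-55.0), np.int64(0)), (np.float64(-50.0), np.int64(0)), (np.float64(-45.0), np.int64(0)), (np.float64(-40.0), np.int64(0)), (np.float64(-35.0), np.int64(0)), (np.float64(-30.0), np.int64(0)), (np.flo
[... 367 characters left out ...]
365)), (np.float64(30.0), np.int64(362)), (np.float64(35.0), np.int64(374)), (np.float64(40.0), np.int64(361)), (np.float64(45.0), np.int64(344)), (np.float64(50.0), np.int64(101)), (np.float64(55.0), np.int64(0)), (np.float64(60.0), np.int64(0)), (np.float64(65.0), np.int64(0)), (np.float64(70.0), np.int64(0)), (np.float64(75.0), np.int64(0)), (np.float64(80.0), np.int64(0)), (np.float64(85.0), np.int64(0)), (np.float64(90.0), np.int64(0))]
-0.13 [-0.0103 -0.0093  0.002   0.0126  0.013 ] 4327
-0.06 [-0.0108 -0.0097  0.0017  0.0122  0.0129] 838
0.0 [-0.011  -0.0098  0.0016  0.0124  0.0128] 3643
rows at u=60,230,320 [(60, array([233, 274])), (230, array([233, 273])), (320, array([233, 273]))]
```

Two views agree: the notch spans s ≈ -57 to -7 mm (centre -32), and the centre line is about 1 mm further out in x. Descending to just above the rail.

Call:
apply_moves(moves="1 0 -8 0 -1;0 0 -12 0 -1;0 0 -12 0 -1;0 0 -10 0 -1;0 0 -8 0 -1;0 0 -6 0 -1;0 0 -4 0 -1;0 0 -2 0 -1;0 0 0 0 -1;0 0 0 0 -1")

```text
clock: 2.65
tool_pos: [0.4934, -0.1254, 0.2634]
tcp_rot: [[0.998, -0.058, 0.001], [-0.058, -0.998, -0.0], [0.001, 0.0, -1.0]]
force: [-0.7, -0.1, 0.1]
gripper_width: -0.002
grip_force: 0.0
```

Call:
apply_moves(moves="0 0 -1 0 -1;0 0 -1 0 -1;0 0 -0.5 0 -1;0 0 -0.5 0 -1;0 0 -0.5 0 -1;0 0 -0.5 0 -1;0 0 0 0 -1;0 0 0 0 -1;0 0 0 0 -1;0 0 0 0 -1")

```text
clock: 3.48
tool_pos: [0.4931, -0.1254, 0.259]
tcp_rot: [[0.998, -0.058, -0.0], [-0.058, -0.998, -0.0], [-0.0, 0.0, -1.0]]
force: [-0.2, 0.4, 0.0]
gripper_width: 0.001
grip_force: 0.0
```

Call:
apply_moves(moves="0 0 -0.3 0 -1;0 0 0 0 -1;0 0 -0.3 0 -1;0 0 0 0 -1;0 0 -0.3 0 -1;0 0 0 0 -1;0 0 0 0 -1;0 0 0 0 -1;0 0 0 0 -1;0 0 0 0 -1")

```text
clock: 4.32
tool_pos: [0.4932, -0.1254, 0.2588]
tcp_rot: [[0.998, -0.058, 0.001], [-0.058, -0.998, -0.0], [0.001, 0.0, -1.0]]
force: [-1.5, 0.4, 4.8]
gripper_width: -0.002
grip_force: 2.6
```

Contact at 4.8 N. Pressing a touch more, then sliding along the rail.

Call:
apply_moves(moves="0 0 -0.4 0 -1;0 0 0 0 -1;0.2 3 0 0 -1;0.2 4 0 0 -1;0.3 5 0 0 -1;0.3 5 0 0 -1;0.3 5 0 0 -1;0.3 5 0 0 -1;0.3 5 0 0 -1;0.2 3 0 0 -1")

```text
clock: 5.15
tool_pos: [0.4961, -0.092, 0.2588]
tcp_rot: [[0.998, -0.059, 0.003], [-0.059, -0.998, -0.003], [0.003, 0.003, -1.0]]
force: [0.4, -3.4, 5.0]
gripper_width: 0.0
grip_force: 2.7
```

Call:
apply_moves(moves="0.1 3 -0.1 0 -1;0.2 4 0 0 -1;0.2 4 0 0 -1;0.2 4 0 0 -1;0.2 4 0 0 -1;0.2 4 0 0 -1;0.2 4 0 0 -1;0.2 4 0 0 -1;0.1 2 0 0 -1;0 0 0 0 -1")

```text
clock: 5.98
tool_pos: [0.4979, -0.0588, 0.2588]
tcp_rot: [[0.998, -0.059, 0.003], [-0.059, -0.998, -0.003], [0.003, 0.003, -1.0]]
force: [0.6, -1.1, 6.8]
gripper_width: -0.0
grip_force: 2.9
```

Call:
apply_moves(moves="0.1 2 0 0 -1;0.2 3 0 0 -1;0.2 3 0 0 -1;0.2 3 0 0 -1;0.2 3 0 0 -1;0.2 3 0 0 -1;0.1 2 0 0 -1;0.1 2 0 0 -1;0 1 0 0 -1;0 0 0 0 -1")

```text
clock: 6.82
tool_pos: [0.4979, -0.0346, 0.2572]
tcp_rot: [[0.998, -0.057, -0.001], [-0.057, -0.998, 0.001], [-0.001, -0.0, -1.0]]
force: [-0.2, 0.6, 0.4]
gripper_width: -0.0
grip_force: 0.0
```

Notch felt: z dropped 1.6 mm and the force went to zero. Centring, then pressing.

Call:
apply_moves(moves="0.3 3 0 0 -1;0.3 3 0 0 -1;0 0 -4 0 -1;0 0 -4 0 -1;0 0 -3 0 -1;0 0 -2 0 -1;0 0 -2 0 -1;0 0 -2 0 -1;0 0 -2 0 -1;0 0 0 0 -1")

```text
clock: 7.65
tool_pos: [0.4984, -0.0295, 0.2384]
tcp_rot: [[0.998, -0.058, -0.001], [-0.058, -0.998, -0.0], [-0.001, 0.0, -1.0]]
force: [-2.4, -0.8, 2.9]
gripper_width: -0.005
grip_force: 1.6
```

Call:
apply_moves(moves="0 0 -1 0 -1;0 0 -1 0 -1;0 0 -1 0 -1;0 0 -0.5 0 -1;0 0 -0.5 0 -1;0 0 0 0 -1;0 0 0 0 -1;0 0 0 0 -1;0 0 0 0 -1;0 0 0 0 -1")

```text
clock: 8.48
tool_pos: [0.4984, -0.0295, 0.2348]
tcp_rot: [[0.998, -0.058, -0.001], [-0.058, -0.998, -0.0], [-0.001, 0.0, -1.0]]
force: [-4.1, 0.5, 6.4]
gripper_width: 0.002
grip_force: 3.1
```

Call:
apply_moves(moves="0 0 -0.5 0 -1;0 0 -0.5 0 -1;0 0 -0.5 0 -1;0 0 -0.5 0 -1;0 0 0 0 -1;0 0 0 0 -1;0 0 0 0 -1;0 0 0 0 -1;0 0 0 0 -1;0 0 0 0 -1")

```text
clock: 9.32
tool_pos: [0.4985, -0.0295, 0.2347]
tcp_rot: [[0.998, -0.058, 0.001], [-0.058, -0.998, -0.001], [0.001, 0.001, -1.0]]
force: [-7.2, -0.1, 14.5]
gripper_width: 0.002
grip_force: 7.2
```

The key is at a hard stop (14.5 N, 24.1 mm below the rail top). Lifting straight up and clear.

Call:
apply_moves(moves="0 0 4 0 -1;0 0 8 0 -1;0 0 12 0 -1;0 0 16 0 -1;0 0 20 0 -1;0 0 20 0 -1;0 0 20 0 -1;0 0 10 0 -1;0 0 0 0 -1;0 0 0 0 -1")

```text
clock: 10.15
tool_pos: [0.4991, -0.0293, 0.3422]
tcp_rot: [[0.998, -0.058, 0.001], [-0.058, -0.998, 0.0], [0.0, -0.0, -1.0]]
force: [0.3, 0.4, -0.7]
gripper_width: 0.001
grip_force: 0.0
```

Call:
apply_moves(moves="-5 -10 0 0 -1;-10 -15 0 0 -1;-10 -20 0 0 -1;-10 -20 0 0 -1;-10 -20 0 0 -1;-10 -20 0 0 -1;-10 -15 0 0 -1;-5 -10 0 0 -1;0 0 0 0 -1;0 0 0 0 -1")

```text
clock: 10.98
tool_pos: [0.4278, -0.16, 0.3414]
tcp_rot: [[0.998, -0.06, -0.002], [-0.06, -0.998, 0.001], [-0.002, -0.001, -1.0]]
force: [-0.2, -0.0, -0.5]
gripper_width: -0.001
grip_force: 0.0
```

```bash
python3 - <<'E'
from h import *
o=telemetry.get_obs();print(o['tool_pos'],o['force'],o['clock'])
d=read_camera('wrist');save('w2',d['color']);T=d['T_tool_cam']
R=o['tcp_rot']@T[:3,:3];t=o['tcp_rot']@T[:3,3]+o['tool_pos'];d['R']=R.T;d['t']=-R.T@t
P=pts(d);mid=np.array([.4993,.0032]);e=np.array([.0589,.9983]);n=np.array([e[1],-e[0]])
q=P[...,:2]-mid;s=q@e;x=q@n
k=(abs(x)<.009)&(abs(s+.032)<.018)&(d['z_map']>0);print('key',k.sum(),np.median(P[k][:,2]))
k=(abs(x)<.009)&(abs(s+.09)<.02)&(d['z_map']>0);print('rail',k.sum(),np.median(P[k][:,2]))
E
```

```text
[ 0.42776041 -0.15998916  0.34144912] [-0.248861   -0.02828725 -0.54909222] 10.9833
key 1477 0.2160525443827235
rail 2343 0.24005789169113817
```

View pics/w2.png

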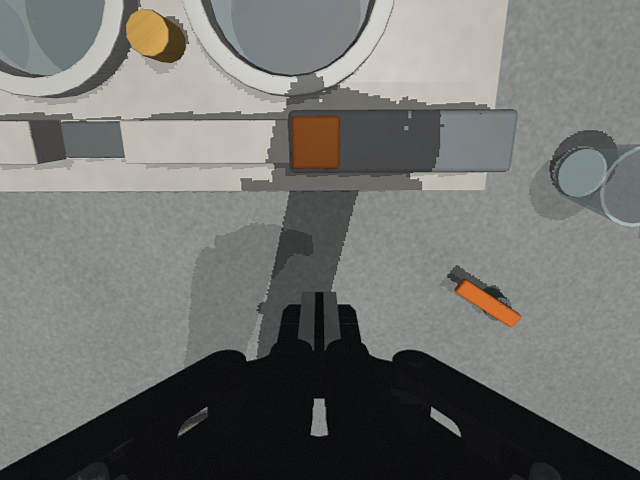

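The key now sits at 0.216 m, 24 mm below the rail top, at image (93,140). The weight is still standing at (150,33), and the gripper is clear of the stand.

```bash
python3 -c "
from cell import ticket;print(ticket.close_job())"
```

```text
the job is handed in; nothing more can be done
None
```

The stand is unlocked: I touched down by the orange end, slid along the rail to the notch, and pressed the key fully down (it stays 24 mm below the rail top); the gripper finished clear, it touched nothing but the rail and key as far as the forces showed, and the job is handed in at about 11 s.

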